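# Put the mixed-up frame ornaments on their own frames

### The arm

A 7-joint arm with a two-finger parallel gripper is mounted at the origin on the work surface. World frame = base frame: x ahead of the robot, y to its left, z up, the work surface at z = 0. Lengths are in mm, angles in rad, forces in N, time in s.
With the tool pointing down it reaches from about 400 to 875 mm from the base axis. Payload 4.4 kg.
Tool frame: the origin (TCP) lies midway between the tips of the shut fingers; the grasp point (between the pads) lies 19 mm behind it (ctrl.grip_point_offset is the distance from the TCP to the grasp point, in mm); z points along the fingers, y is the line along which they close (so a half turn about z gives the same grasp; the last joint's range is limited). The gripper opens to 85 mm and grips with 20 to 120 N. Pads are 22 mm wide; open, the fingers measure 114 mm over their backs; the gripper's body (76 mm by 85 mm) begins 54 mm behind the grasp point. The pads swing forward as they close: fully open they stand 13 mm farther back than shut.
Start: joints at [1.085, 0.628, 0.038, 1.517, -0.027, 0.996, -0.02], TCP at [264.954, -593.563, 231.313] pointing down, gripper open.
Joint ranges: [-3.06, 3.06], [-0.37, 2.12], [-1.25, 1.32], [0.18, 2.47], [-1.1, 4.24], [0.23, 1.98], [-2.94, 2.94]. Speed limits (rad/s): [2.57, 2.57, 3.14, 3.14, 3.14, 3.14, 3.14].

### API

Orientations are given as [roll, pitch, yaw] about the fixed x, y, z axes, in that order (R = Rz(yaw) Ry(pitch) Rx(roll)).
In Python, from cell import ctrl gives the robot as it stands.
- The arm moves only by the shell command python3 nudge.py 'ROWS'. ROWS is 1 to 12 rows, parted by a bar, with the numbers parted by spaces; each row has 7 numbers: dx, dy, dz in shares of the most that a row can go, 1 being 50 mm, then a rotation vector rx, ry, rz in rad, then the finger opening in mm; each row shifts and turns the commanded pose from where the row before left it, along the tool's axes as they then stand; what a row does not reach is not made up. A row lasts 1/10 s, in which the tool goes at most 50 mm and 0.15 rad, less where a joint would pass 70% of its speed; a pose out of reach is approached as far as the arm can. The fingers move at their own pace and stop on an object; the grip force is fixed at half the most. Time passes only in rows, so rows that do not move let the fingers close. It prints the time, the measured TCP pose, the force, the opening and the grip force at its end. Input that does not fit is refused with a message, and nothing moves.
- ctrl.read_state(): the state, without advancing time (a new reading comes with each control period).
- ctrl.get_image(name): name is "side" or "top"; returns the picture (420x560x3 uint8, blue, green, red); there is no depth.
- ctrl.calibration(name): a dict with "fx", "fy", "cx", "cy" (pixels), "k1" (the pictures are not rectified: a ray, as slopes to the right and down, at radius r is drawn at 1 + k1 r^2 times it, then the intrinsics apply), "rvec" (rotation vector, rad) and "tvec" (3), from world to camera coordinates, as OpenCV has them. Camera axes: x right, y down, z forward; pixel columns grow to the right and rows downward; lengths in mm; the calibration is good to about 2 mm. A picture is of the moment at which its call begins. calibration takes no time and is no camera call.
- ctrl.finish_job(): hands the job in; it is judged then, once.
The state is a dict: "clock": time; "qpos": joint angles; "qd": joint speeds; "tau": joint torques, N m; "eef_pos": TCP position; "tool_rot": TCP orientation; "force": force on the tool from outside, world axes, zero at the start; "torque": the same for the moment, N m; "width": finger opening in mm; "gripper_force": force on a finger pad.
Only numpy, scipy, OpenCV 4.12 (cv2) and the standard library are available. Lean on these libraries where they do the work, as an engineer would, in place of code of your own. Each camera call takes 0.05 s, during which the arm holds its last target. There are 200 camera calls.

### The job

The three new white plaster ornaments have been laid on the wrong frames: change them round so that each rests flat, centred and in line on the bare wooden tablet of its own frame, the one that still carries the gilded original of the same shape at its other end. Use the empty grey felt pad to lay down whichever ornament has to wait. The plaster is brittle, so set each one down rather than letting it fall, and do not shift the glue jar or the wax tin.

Things in the scene. Friction and masses are not known exactly. Their poses are not given: they have to be found in the camera images.
- rosette: Round rosette, 46 mm in diameter, eight petals. Loose new cast in white plaster, body 16 mm high with straight vertical sides, low relief on top to about 22 mm; 35 g give or take 30 %. Origin at the centre of its flat underside, z up.
- square_patera: Square ornament (patera), 42 by 42 mm, a cross of leaves on top. Loose new cast in white plaster, body 16 mm high with straight vertical sides, low relief on top to about 22 mm; 40 g give or take 30 %. Origin at the centre of its flat underside, z up. x and y parallel to its sides.
- long_cartouche: Long ornament (cartouche) with half-round ends, 74 mm along its own y by 34 mm along its x. Loose new cast in white plaster, body 16 mm high with straight vertical sides, low relief on top to about 22 mm; 45 g give or take 30 %. Origin at the centre of its flat underside, z up.
- round_frame: Round gilt mirror frame, 180 mm in diameter. Fixed, face up. Origin: centre of the flat top, 28 mm above the bench, of its bare pale wooden tablet (90 mm along y, 50 along x) on the far rail: an ornament's place. The frame runs from there along its -x; rails 34 mm wide, up to 26 high. 146 mm along -x a gilded round rosette is fixed, top 47 mm above the bench.
- square_frame: Square gilt mirror frame, 172 by 172 mm. Fixed, face up. Origin: centre of the flat top, 28 mm above the bench, of its bare pale wooden tablet (90 mm along y, 50 along x) on the far rail: an ornament's place. The frame runs from there along its -x; rails 34 mm wide, up to 26 high. 138 mm along -x a gilded square patera is fixed, top 47 mm above the bench.
- oblong_frame: Oblong gilt mirror frame, 196 mm (x) by 150 mm (y). Fixed, face up. Origin: centre of the flat top, 28 mm above the bench, of its bare pale wooden tablet (90 mm along y, 50 along x) on the far rail: an ornament's place. The frame runs from there along its -x; rails 34 mm wide, up to 26 high. 162 mm along -x a gilded long cartouche (length along y) is fixed, top 47 mm above the bench.
- felt_pad: Grey felt-covered rest pad, 130 mm along its x by 160 mm along its y, 14 mm thick, fixed, empty at the start. Origin at the centre of its underside, on the bench.
- glue_jar: Amber glass glue jar with a white cap, about 54 mm in diameter, 80 mm high, standing loose. Origin at the centre of its underside. A bystander.
- wax_tin: Flat steel wax tin, 72 mm in diameter, 35 mm high, loose. Origin at the centre of its underside. A bystander.

How it is judged:
By the outcome, as a careful person would: the job done as asked, in the order asked, and still so for the second after the job is handed in, with the robot touching nothing.
It also fails if it takes over 102 s, if anything falls off the work surface, if the arm or the gripper's body presses on something with over 40 N, if the wrist force passes 120 N, or if a joint passes its speed limit or range.

## Working session

There is one attempt and no reset: what is moved stays moved. The work goes in short steps, Python scripts to look and compute and a shell command to move; the robot and the scene stay as the last step left them, time stands still between calls to the robot, and variables do not carry over. Pictures are saved under pics/ and viewed, at most 16 in all, crops included, and the job is handed in when it is done.

```bash
ls; mkdir -p pics; python3 - <<'E'
from cell import ctrl
import cv2
for n in("top","side"):
    cv2.imwrite(f"pics/{n}0.png",ctrl.get_image(n)); print(ctrl.calibration(n))
print(ctrl.read_state())
E
```

```text
cell.py
nudge.py
pics
{'fx': 441.5254889773433, 'fy': 441.5254889773433, 'cx': 287.0812399187233, 'cy': 210.8389675924139, 'k1': -0.11814016823583565, 'rvec': array([ 2.07886815, -2.14430135,  0.170516  ]), 'tvec': array([  32.15831168,  507.70617835, 1000.98926598])}
{'fx': 433.11729563619417, 'fy': 433.11729563619417, 'cx': 273.57585925910456, 'cy': 210.67965675497507, 'k1': 0.04777597680158238, 'rvec': array([ 0.3482871 , -2.78398629,  1.15453504]), 'tvec': array([ 514.1649533 ,  141.99117359, 1031.43948179])}
{'clock': 0.1, 'qpos': array([ 1.08523178,  0.62928167,  0.03842852,  1.51824411, -0.02698695,
        0.99629079, -0.02000329]), 'qd': array([ 9.11641941e-04, -1.91605819e-03,  3.44610522e-05, -1.49809751e-03,
       -2.03331723e-04, -1.13449112e-03,  6.73286692e-04]), 'tau': array([ 4.44885576e-03, -5.64528751e+01,  1.23116311e+00, -1.93971705e+01,
        1.12747896e-02,  5.43614093e-03,  5.48794537e-05]), 'eef_pos': array([ 264.71519666, -593.055735  ,  230.47021349]), 'tool_rot': array([-3.13988635e+00,  1.95240595e-05,  4.19782050e-01]), 'force': array([ 0.39964977, -0.76720355,  0.19166601]), 'torque': array([0.02247731, 0.07261699, 0.03656965]), 'gripper_force': 0.0, 'width': 85.31907664733595}
```

View pics/top0.png

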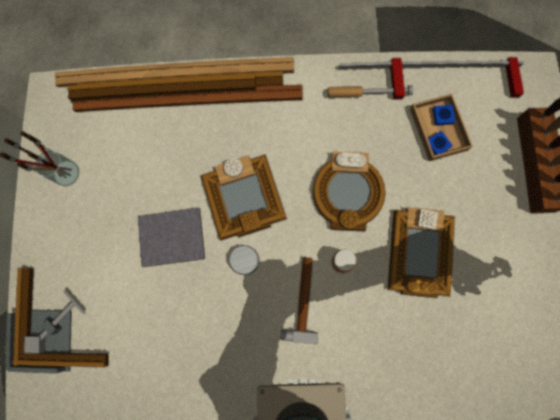

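View pics/side0.png

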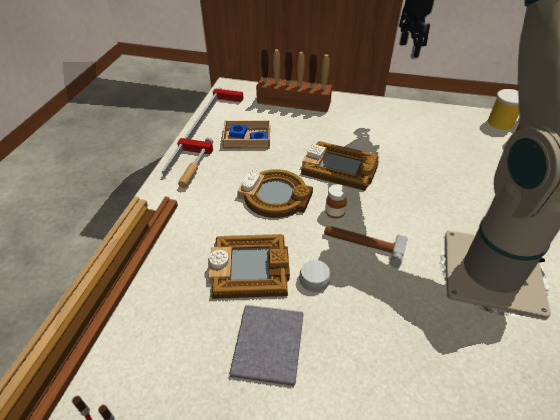

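The top view shows the rosette (233,167) on the square frame, the cartouche (351,160) on the round frame and the patera (428,217) on the oblong one. The pad is at (171,237), the tin at (243,260) and the jar at (345,260). Next I'll look closer.

```bash
cat > h.py <<'E'
import numpy as np, cv2
from cell import ctrl
CAL={n:ctrl.calibration(n) for n in("top","side")}
def avg(n,k=4): return np.mean([ctrl.get_image(n).astype(float) for _ in range(k)],0).astype(np.uint8)
def ray(n,p,z):
    """pixels (N,2) -> world points on plane z"""
    c=CAL[n]; R=cv2.Rodrigues(c["rvec"])[0]; C=-R.T@c["tvec"]
    K=np.array([[c["fx"],0,c["cx"]],[0,c["fy"],c["cy"]],[0,0,1]])
    u=cv2.undistortPoints(np.asarray(p,float).reshape(-1,1,2),K,np.array([c["k1"],0,0,0.])).reshape(-1,2)
    d=np.c_[u,np.ones(len(u))]@R
    return C+d*((z-C[2])/d[:,2])[:,None]
def proj(n,P):
    c=CAL[n]; K=np.array([[c["fx"],0,c["cx"]],[0,c["fy"],c["cy"]],[0,0,1]])
    return cv2.projectPoints(np.asarray(P,float).reshape(-1,3),c["rvec"],c["tvec"],K,np.array([c["k1"],0,0,0.]))[0].reshape(-1,2)
E
python3 - <<'E'
from h import *
for n in CAL:
    c=CAL[n];R=cv2.Rodrigues(c["rvec"])[0];print(n,-R.T@c["tvec"])
t=avg("top",3);s=avg("side",3)
np.savez("im0.npz",t=t,s=s)
cv2.imwrite("pics/t1.png",cv2.resize(t[140:305,195:465],None,fx=2.95,fy=2.95,interpolation=cv2.INTER_CUBIC))
cv2.imwrite("pics/s1.png",cv2.resize(s[130:305,200:385],None,fx=3.4,fy=3.4,interpolation=cv2.INTER_CUBIC))
E
```

```text
top [ 313.37093263   -7.38217927 1078.20378091]
side [330.1580431  737.30045281 834.13320641]
```

View pics/t1.png

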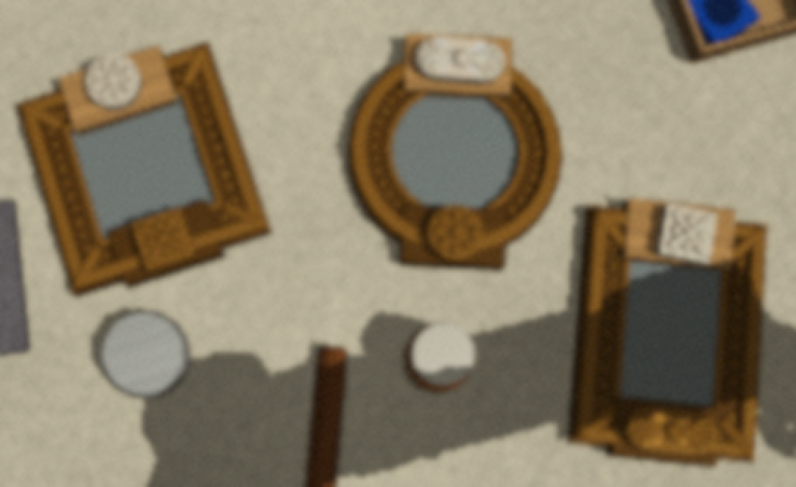

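View pics/s1.png

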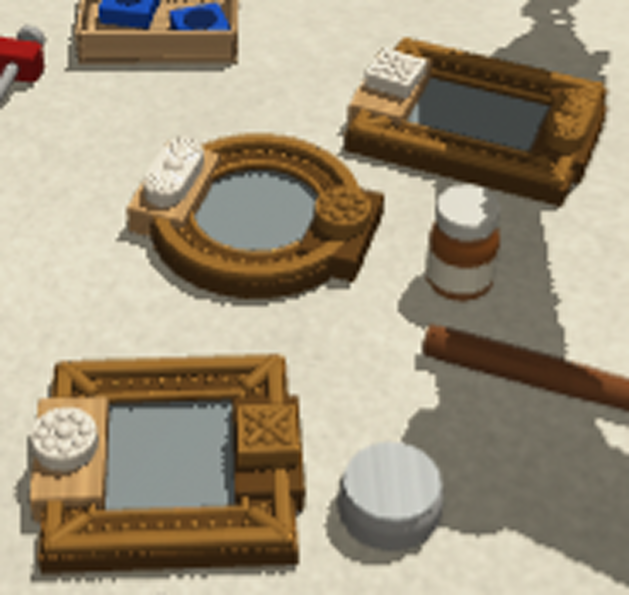

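The crops confirm the layout: each ornament sits roughly centred on its tablet, with no shadow on the tablets. Now I'll measure the tablets and ornaments from colour masks in both views.

```bash
cat > m.py <<'E'
from h import *
F=4
def rect(n,mask,z):
    """largest contour of an F-times upsampled mask, cast on plane z -> centre, (long,short), yaw of long side (deg)"""
    cs,_=cv2.findContours(mask,cv2.RETR_EXTERNAL,cv2.CHAIN_APPROX_NONE)
    if not cs: return None
    c=max(cs,key=cv2.contourArea).reshape(-1,2)
    w=ray(n,(c+.5)/F-.5,z)[:,:2]
    (cx,cy),(a,b),t=cv2.minAreaRect(w.astype(np.float32))
    if a<b: a,b,t=b,a,t+90
    return np.round([cx,cy,a,b,(t+90)%180-90],1)
def masks(n,im,p,r=28,wood=True):
    """white and wood+white masks near pixel p"""
    M=cv2.resize(im,None,fx=F,fy=F,interpolation=cv2.INTER_CUBIC)
    h=cv2.cvtColor(M,cv2.COLOR_BGR2HSV).astype(int); H,S,V=h[...,0],h[...,1],h[...,2]
    roi=np.zeros(H.shape,np.uint8); cv2.circle(roi,tuple(int(v*F) for v in p),r*F,255,-1)
    k=np.ones((5,5),np.uint8)
    wd=((S>75)&(S<165)&(V>115)&(H<22)&(roi>0)).astype(np.uint8)*255
    wd=cv2.morphologyEx(wd,cv2.MORPH_OPEN,k)
    cs,_=cv2.findContours(wd,cv2.RETR_EXTERNAL,cv2.CHAIN_APPROX_NONE)
    hull=np.zeros_like(wd)
    c=[q for q in cs if cv2.contourArea(q)>150]
    if c: cv2.fillConvexPoly(hull,cv2.convexHull(np.vstack(c)),255)
    wh=((S<75)&(V>105)&(roi>0)).astype(np.uint8)*255
    return wh,hull,wd
E
python3 - <<'E'
from m import *
d=np.load("im0.npz"); t,s=d["t"],d["s"]
T={"sq":(234,167),"ro":(351,160),"ob":(426,217)}
S={"sq":(220,260),"ro":(251,182),"ob":(315,155)}
out=[]
for n,im,P in(("top",t,T),("side",s,S)):
    h=cv2.cvtColor(im,cv2.COLOR_BGR2HSV)
    for k,p in P.items():
        wh,hu,wd=masks(n,im,p)
        print(n,k,"tablet",rect(n,hu,28),"orn",rect(n,cv2.morphologyEx(wh&hu,cv2.MORPH_CLOSE,np.ones((9,9),np.uint8)),36))
        M=cv2.resize(im,None,fx=F,fy=F,interpolation=cv2.INTER_CUBIC)
        M[wd>0]=M[wd>0]//2+np.array([100,0,0],np.uint8)
        cv2.drawContours(M,cv2.findContours(hu,0,1)[0],-1,(0,0,255),1)
        cv2.drawContours(M,cv2.findContours(wh&hu,0,1)[0],-1,(0,255,0),1)
        x,y=p[0]*F,p[1]*F; out.append(cv2.resize(M[y-120:y+120,x-120:x+120],(260,260)))
cv2.imwrite("pics/m1.png",np.vstack([np.hstack(out[:3]),np.hstack(out[3:])]))
E
```

```text
top sq tablet [625.  134.  115.9  52.  -74. ] orn [623.  147.   45.2  43.1 -74.2]
top ro tablet [ 631.6 -152.3  111.8   52.    86.1] orn [ 634.9 -142.8   73.3   40.2   85.2]
top ob tablet [ 481.2 -323.7  105.6   51.2   81.7] orn [ 481.  -321.1   49.7   48.7   81.5]
side sq tablet [622.6 149.1  93.1  52.  -73.7] orn [625.3 148.6  55.6  44.1 -74. ]
side ro tablet [ 632.3 -137.4   94.1   51.9   85.2] orn [ 623.4 -130.7   72.6   37.3   55.2]
side ob tablet [ 485.4 -288.6   51.7   51.    -6.7] orn [ 477.4 -287.1   38.1   16.9   13.6]
```

View pics/m1.png

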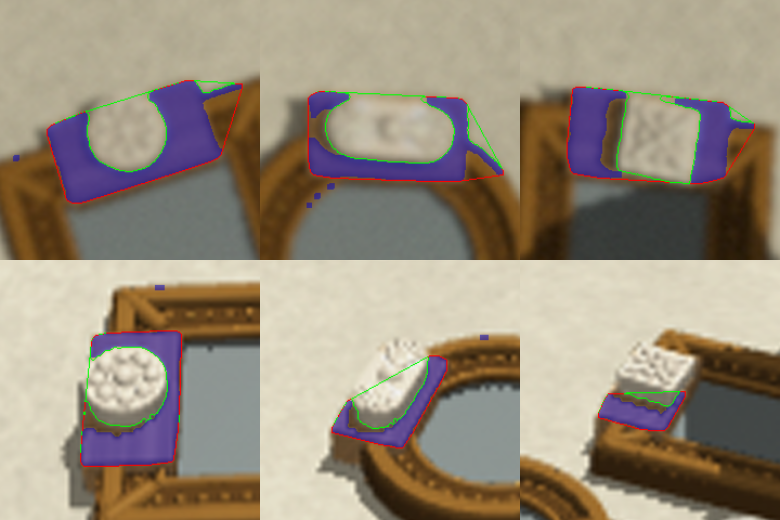

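The masks fit well apart from thin spurs at the gilt/background edges. I'll open them more strongly, and separate white from the bench by saturation.

```bash
python3 - <<'E'
from m import *
d=np.load("im0.npz"); t,s=d["t"],d["s"]
for n,im,W,B in(("top",t,[(233,167),(351,160),(428,217)],[(225,148),(350,145),(425,200)]),("side",s,[(219,259),(251,181),(316,151)],[(195,250),(230,175),(305,138)])):
    h=cv2.cvtColor(cv2.blur(im,(5,5)),cv2.COLOR_BGR2HSV)
    print(n,[h[y,x].tolist() for x,y in W],[h[y,x].tolist() for x,y in B])
T={"sq":(234,167),"ro":(351,160),"ob":(426,217)}
S={"sq":(220,260),"ro":(251,182),"ob":(315,155)}
for n,im,P in(("top",t,T),("side",s,S)):
    M=cv2.resize(im,None,fx=F,fy=F,interpolation=cv2.INTER_CUBIC); h=cv2.cvtColor(M,cv2.COLOR_BGR2HSV)
    for k,p in P.items():
        wh,hu,wd=masks(n,im,p)
        wd=cv2.morphologyEx(wd,cv2.MORPH_OPEN,cv2.getStructuringElement(2,(15,15)))
        hu=0*wd; hull=cv2.convexHull(np.vstack([c for c in cv2.findContours(wd,0,1)[0] if cv2.contourArea(c)>200])); cv2.fillConvexPoly(hu,hull,255)
        # bright low-saturation ornament, near the tablet
        print(n,k,"tablet",rect(n,hu,28),"corners",ray(n,(cv2.boxPoints(cv2.minAreaRect(hull))+.5)/F-.5,28)[:,:2].round().tolist())
        wm=(wh>0)&(hu>0)
        print("   orn", rect(n,cv2.morphologyEx(wm.astype(np.uint8)*255,cv2.MORPH_OPEN,np.ones((9,9),np.uint8)),36))
E
```

```text
top [[21, 46, 178], [21, 43, 180], [21, 46, 172]] [[23, 45, 180], [23, 45, 183], [23, 45, 182]]
side [[21, 34, 203], [22, 25, 224], [20, 36, 204]] [[23, 33, 223], [24, 32, 222], [23, 33, 221]]
top sq tablet [621.8 144.6  93.   51.7 -73.7] corners [[634.0, 197.0], [659.0, 107.0], [610.0, 93.0], [585.0, 182.0]]
   orn [622.8 146.9  45.   42.7 -73.1]
top ro tablet [ 631.8 -142.8   92.5   51.8   85.1] corners [[610.0, -95.0], [661.0, -99.0], [655.0, -192.0], [603.0, -187.0]]
   orn [ 635.  -142.5   72.7   40.2   85. ]
top ob tablet [ 482.1 -318.    93.8   50.7   81.7] corners [[464.0, -267.0], [514.0, -276.0], [500.0, -369.0], [451.0, -358.0]]
   orn [ 481.2 -320.3   47.4   43.4  -14.2]
side sq tablet [622.7 149.1  93.1  52.  -73.6] corners [[634.0, 200.0], [666.0, 110.0], [612.0, 98.0], [583.0, 189.0]]
   orn [625.2 148.9  55.   44.1 -73.9]
side ro tablet [ 616.1 -136.8   92.2   17.6   85.2] corners [[628.0, -94.0], [618.0, -186.0], [601.0, -176.0], [612.0, -86.0]]
   orn None
side ob tablet [ 487.9 -276.3   50.9   25.1  -15.3] corners [[512.0, -270.0], [512.0, -295.0], [463.0, -282.0], [463.0, -257.0]]
   orn None
```

Square and round tablets agree between the cameras, apart from a y bias of about 5 mm. Gripping the rosette along world y and laying it on the pad will settle that bias. Next is the helper that works out moves in tool axes.

```bash
cat > go.py <<'E'
# usage: go.py x y z yaw_deg : remaining turn and shift in the tool axes AFTER the turn (tool held vertical)
import sys, numpy as np
from scipy.spatial.transform import Rotation as Ro
from cell import ctrl
s=ctrl.read_state(); x,y,z,w=map(float,sys.argv[1:5])
R0=Ro.from_euler("xyz",s["tool_rot"]); R1=Ro.from_euler("xyz",[np.pi,0,np.radians(w)])
print("rot",(R0.inv()*R1).as_rotvec().round(3),"shift",R1.inv().apply(np.array([x,y,z])-s["eef_pos"]).round(1),"before-turn axes",R0.inv().apply(np.array([x,y,z])-s["eef_pos"]).round(1))
E
python3 go.py 623.5 147.5 130 16.3
```

```text
rot [-0.     0.     0.135] shift [ 552.1 -610.5  101.2] before-turn axes [ 629.5 -530.4  101.3]
```
First row rz 0.135, then 12 rows of ... |shift|=823 → at 50/row 17+ rows, may be joint speed limited (q1 70% of 2.57=1.8 rad/s → .18rad/row; at r 500 → 90mm; ok). Caution: "what a row does not reach is not made up" so just iterate. Keep z for last.

The manual's scale: shifts go in shares of 50 mm. Converting my numbers, -36 mm is -0.72, 33 mm is 0.66.

```bash
python3 nudge.py '0 0 0 0 0 0.135 85 | 0.66 -0.72 0 0 0 0 85 | 0.66 -0.72 0 0 0 0 85 | 0.66 -0.72 0 0 0 0 85 | 0.66 -0.72 0 0 0 0 85 | 0.66 -0.72 0 0 0 0 85 | 0.66 -0.72 0 0 0 0 85 | 0.66 -0.72 0 0 0 0 85 | 0.66 -0.72 0 0 0 0 85 | 0.66 -0.72 0 0 0 0 85 | 0.66 -0.72 0 0 0 0 85' && python3 nudge.py '0.66 -0.72 0.1 0 0 0 75 | 0.66 -0.72 0.1 0 0 0 75 | 0.66 -0.72 0.1 0 0 0 75 | 0.66 -0.72 0.1 0 0 0 75 | 0.66 -0.72 0.1 0 0 0 75 | 0.66 -0.72 0.1 0 0 0 70 | 0.32 -0.44 0.4 0 0 0 70 | 0 0 0 0 0 0 70'; python3 go.py 623.5 147.5 130 16.3
```

```text
clock: 1.5
eef_pos: [481.3, -153.6, 231.7]
tool_rot: [3.141, -0.001, 0.285]
force: [0.6, -1.0, 0.0]
width: 85.0
gripper_force: 0.0
clock: 2.3
eef_pos: [617.9, 139.7, 178.6]
tool_rot: [-3.138, 0.003, 0.292]
force: [-0.9, 0.1, -0.3]
width: 69.6
gripper_force: 0.0
rot [-0.004  0.003  0.008] shift [ 7.6 -6.  48.6] before-turn axes [ 7.7 -5.7 48.6]
```

```bash
python3 nudge.py '0.152 -0.12 0.6 0 0 0 62 | 0 0 0.8 0 0 0.008 62 | 0 0 0.8 0 0 0 62 | 0 0 0 0 0 0 62 | 0 0 0 0 0 0 62'; python3 go.py 623.5 147.5 36 16.3; python3 - <<'E'
from h import *
t=avg("top",1);s=avg("side",1)
a=cv2.resize(t[110:230,170:300],(390,360),interpolation=2);b=cv2.resize(s[170:310,150:302],(390,360),interpolation=2)
cv2.imwrite("pics/g1.png",np.hstack([a,b]))
E
```

```text
clock: 2.8
eef_pos: [624.7, 140.0, 71.8]
tool_rot: [3.141, 0.001, 0.276]
force: [0.5, 0.0, 0.4]
width: 62.1
gripper_force: 0.0
rot [ 0.001  0.001 -0.009] shift [ 1.  -7.5 35.8] before-turn axes [ 0.9 -7.5 35.8]
```

View pics/g1.png

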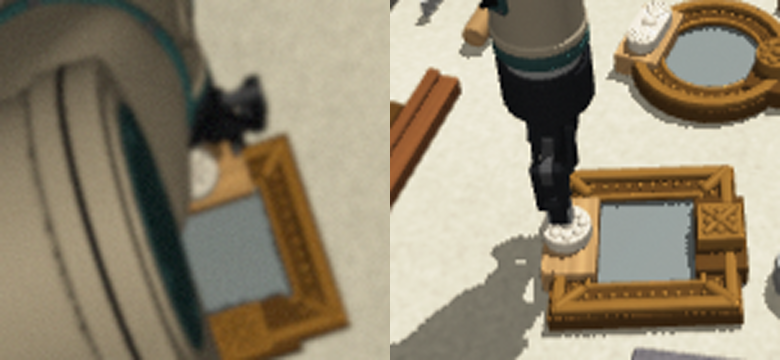

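The arm hides the rosette from above. In the side view the near finger stands just above and behind it, which fits the 7.5 mm still to go. I'll shift over and descend carefully.

In the tool's units: 15 mm is 0.3, -7.5 mm is -0.15.

```bash
python3 nudge.py '0.02 -0.15 0 0 0 -0.009 62 | 0 0 0 0 0 0 62 | 0 0 0.3 0 0 0 62 | 0 0 0.24 0 0 0 62 | 0 0 0 0 0 0 62'; python3 go.py 623.5 147.5 28 16.3
```

```text
clock: 3.4
eef_pos: [621.5, 147.9, 41.7]
tool_rot: [3.142, 0.005, 0.286]
force: [-0.8, 0.4, 0.4]
width: 62.0
gripper_force: 0.0
rot [0.    0.005 0.001] shift [ 1.8  0.9 13.7] before-turn axes [ 1.8  0.9 13.7]
```

```bash
python3 nudge.py '0.036 0.018 0.1 0 -0.003 0 58 | 0 0 0.1 0 0 0 58 | 0 0 0 0 0 0 58 | 0 0 0 0 0 0 58'; python3 nudge.py '0 0 0.04 0 0 0 58 | 0 0 0.04 0 0 0 58 | 0 0 0 0 0 0 58 | 0 0 0 0 0 0 58'
```

```text
clock: 3.8
eef_pos: [625.5, 148.1, 34.2]
tool_rot: [3.142, 0.003, 0.286]
force: [0.4, 0.1, 0.5]
width: 58.1
gripper_force: 0.0
clock: 4.2
eef_pos: [625.5, 148.2, 30.4]
tool_rot: [3.142, 0.003, 0.286]
force: [-0.2, 0.2, 0.5]
width: 58.3
gripper_force: 0.0
```

```bash
python3 - <<'E'
from h import *
s=avg("side",1)
cv2.imwrite("pics/g2.png",cv2.resize(s[210:300,190:310],(800,600),interpolation=2))
E
```

```text
(no output)
```

View pics/g2.png

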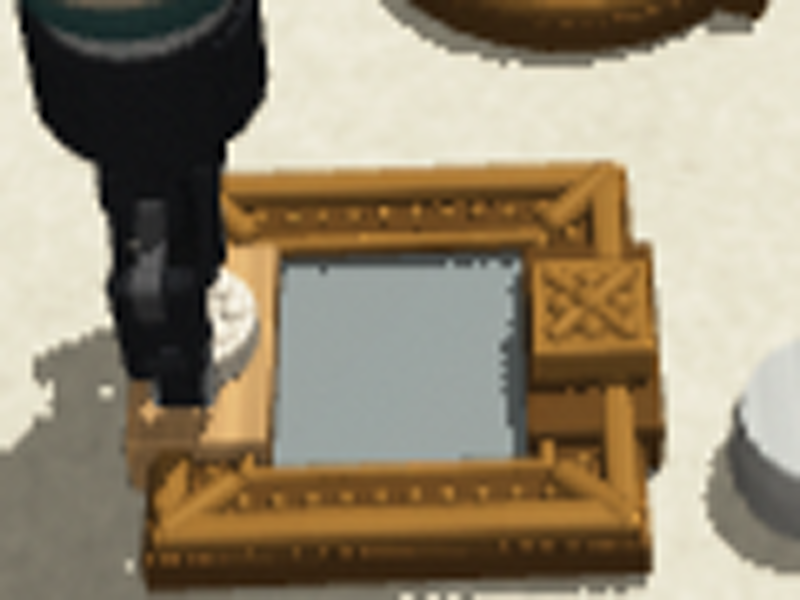

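The side view shows the near finger tip spanning columns 156–210 beside the rosette, with its lower end at row ~400, just above the tablet. I'll check that against the projection.

```bash
python3 - <<'E'
from h import *
a=np.radians(106.3);u=np.array([np.cos(a),np.sin(a),0])
f=lambda P:((proj("side",P)-[190,210]+.5)*6.667).round(0).tolist()
print(f([625.5,148.2,32]+u*29),f([625.5,148.2,32]+u*43),f([625.5,148.2,38]+u*43),"ros@623,147.5",f([623,147.5,50]),f([623,152,50]))
E
```

```text
[[192.0, 398.0]] [[189.0, 431.0]] [[187.0, 420.0]] ros@623,147.5 [[199.0, 300.0]] [[195.0, 310.0]]
```

Both finger and rosette show the same ~1 px offset, so the alignment is good. I'll lower 4 mm and close.

In the tool's units: -2 mm is -0.04, 2 mm is 0.04.

```bash
python3 nudge.py '-0.04 0 0.04 0 0 0 58 | 0 0 0.04 0 0 0 58 | 0 0 0 0 0 0 58 | 0 0 0 0 0 0 50 | 0 0 0 0 0 0 50 | 0 0 0 0 0 0 50'; python3 nudge.py '0 0 0 0 0 0 40 | 0 0 0 0 0 0 40 | 0 0 0 0 0 0 40 | 0 0 0 0 0 0 40'
```

```text
clock: 4.85
eef_pos: [623.7, 147.7, 26.4]
tool_rot: [3.142, 0.003, 0.286]
force: [0.0, -0.4, -0.2]
width: 50.2
gripper_force: 0.0
clock: 5.25
eef_pos: [624.0, 147.7, 26.9]
tool_rot: [3.142, 0.002, 0.286]
force: [0.0, -0.1, 5.5]
width: 43.6
gripper_force: 61.3
```

In the tool's units: -40 mm is -0.8, -25 mm is -0.5.

```bash
python3 nudge.py '0 0 -0.06 0 0 0 40 | 0 0 -0.2 0 0 0 40 | 0 0 -0.5 0 0 0 40 | 0 0 -0.8 0 0 0 40 | 0 0 0 0 0 0 40'; python3 - <<'E'
from m import *
d=np.load("im0.npz")
for n,k,p,r in(("top","t",(171,237),55),("side","s",(267,343),65)):
    M=cv2.resize(d[k],None,fx=F,fy=F,interpolation=2);h=cv2.cvtColor(M,cv2.COLOR_BGR2HSV)
    roi=np.zeros(M.shape[:2],np.uint8);cv2.circle(roi,(p[0]*F,p[1]*F),r*F,255,-1)
    m=((h[...,2]<130)&((h[...,0]>110))&(roi>0)).astype(np.uint8)*255
    m=cv2.morphologyEx(m,cv2.MORPH_OPEN,np.ones((13,13),np.uint8))
    print(n,rect(n,m,14))
E
```

```text
clock: 5.75
eef_pos: [627.7, 148.6, 109.9]
tool_rot: [3.141, -0.007, 0.286]
force: [2.0, 0.5, -1.5]
width: 43.9
gripper_force: 61.1
top [485.  270.9  23.8  19.4  -1.7]
side [461.7 314.7 159.  127.7 -83.9]
```

```bash
python3 go.py 465 312 60 16.3
```

```text
rot [ 0.    -0.007  0.001] shift [-110.3 -202.5   49.9] before-turn axes [-110.4 -202.7   49.1]
```

In the tool's units: -37 mm is -0.74, -36 mm is -0.72.

```bash
python3 nudge.py '-0.2 -0.38 0 0 0 0 40 | -0.4 -0.72 0 0 0 0 40 | -0.4 -0.74 0 0 0 0 40 | -0.4 -0.74 0 0 0 0 40 | -0.4 -0.74 0 0 0 0 40 | -0.4 -0.72 0.4 0 0 0 40 | 0 0 0.6 0 0 0 40 | 0 0 0 0 0 0 40 | 0 0 0 0 0 0 40'; python3 go.py 465 312 20 16.3
```

```text
clock: 6.65
eef_pos: [461.7, 309.4, 54.8]
tool_rot: [3.14, 0.003, 0.285]
force: [0.9, -0.7, -0.3]
width: 43.5
gripper_force: 61.3
rot [0.001 0.003 0.   ] shift [ 3.9 -1.5 34.8] before-turn axes [ 4.  -1.6 34.7]
```

In the tool's units: 14 mm is 0.28, 20 mm is 0.4.

```bash
python3 nudge.py '0 0 0.4 0 0 0 40 | 0 0 0.28 0 0 0 40 | 0 0 0.08 0 0 0 40 | 0 0 0.03 0 0 0 40 | 0 0 0 0 0 0 40 | 0 0 0 0 0 0 40'; python3 nudge.py '0 0 0.02 0 0 0 40 | 0 0 0.016 0 0 0 40 | 0 0 0 0 0 0 40'
```

```text
clock: 7.25
eef_pos: [461.6, 310.6, 15.8]
tool_rot: [-3.141, 0.002, 0.286]
force: [-0.1, -0.3, -0.7]
width: 43.6
gripper_force: 61.3
clock: 7.55
eef_pos: [461.1, 310.5, 13.4]
tool_rot: [-3.142, 0.003, 0.286]
force: [-0.0, 0.3, -0.1]
width: 43.9
gripper_force: 61.3
```

In the tool's units: 0.6 mm is 0.012.

```bash
python3 nudge.py '0 0 0.012 0 0 0 40 | 0 0 0 0 0 0 40 | 0 0 0 0 0 0 40';python3 nudge.py '0 0 0.012 0 0 0 40 | 0 0 0 0 0 0 40 | 0 0 0 0 0 0 40'
```

```text
clock: 7.85
eef_pos: [461.1, 310.5, 12.9]
tool_rot: [-3.142, 0.003, 0.286]
force: [0.4, -0.4, 0.7]
width: 43.9
gripper_force: 61.6
clock: 8.15
eef_pos: [461.1, 310.5, 12.8]
tool_rot: [-3.141, 0.003, 0.286]
force: [-1.4, -0.9, 6.7]
width: 44.0
gripper_force: 62.0
```

In the tool's units: -40 mm is -0.8, -45 mm is -0.9.

```bash
python3 nudge.py '0 0 0 0 0 0 47 | 0 0 0 0 0 0 52 | 0 0 0 0 0 0 56 | 0 0 -0.2 0 0 0 60 | 0 0 -0.8 0 0 0 65 | 0 0 -0.9 0 0 0 65 | 0 0 -0.8 0 0 0 65 | 0 0 0 0 0 0 65'; python3 go.py 482 -318 150 -8.3
```

```text
clock: 8.95
eef_pos: [464.7, 312.7, 153.1]
tool_rot: [-3.138, -0.008, 0.286]
force: [0.1, 0.2, -0.3]
width: 65.1
gripper_force: 0.0
rot [-0.005 -0.007  0.43 ] shift [108.1 621.6   3.1] before-turn axes [-1.611e+02  6.100e+02 -4.000e-01]
```

In the tool's units: 47 mm is 0.94, 8 mm is 0.16.

```bash
python3 nudge.py '0 0 0 0 0 0.145 65 | 0 0 0 0 0 0.145 65 | 0 0 0 0 0 0.14 65 | 0.16 0.92 0 0 0 0 65 | 0.16 0.94 0 0 0 0 65 | 0.16 0.94 0 0 0 0 65 | 0.16 0.94 0 0 0 0 65 | 0.16 0.94 0 0 0 0 65 | 0.16 0.94 0 0 0 0 65 | 0.16 0.94 0 0 0 0 65 | 0.16 0.94 0 0 0 0 65';python3 nudge.py '0.16 0.94 0 0 0 0 65 | 0.16 0.94 0 0 0 0 65 | 0.16 0.94 0 0 0 0 65 | 0.16 0.94 0 0 0 0 65 | 0.16 0.94 0 0 0 0 65 | 0.08 0.24 0 0 0 0 60 | 0 0 0 0 0 0 60 | 0 0 0 0 0 0 60';python3 go.py 482 -318 150 -8.3
python3 - <<'E'
from m import *
t=avg("top",3);s=avg("side",3);np.savez("im1.npz",t=t,s=s)
for n,im in(("top",t),("side",s)):
    P=proj(n,[[461.1,310.5,22]])[0]
    M=cv2.resize(im,None,fx=F,fy=F,interpolation=2);h=cv2.cvtColor(M,cv2.COLOR_BGR2HSV)
    roi=np.zeros(M.shape[:2],np.uint8);cv2.circle(roi,tuple((P*F).astype(int)),20*F,255,-1)
    m=((h[...,2]>135)&(h[...,0]<60)&(roi>0)).astype(np.uint8)*255
    print(n,P.round(1),rect(n,m,22))
E
```

```text
clock: 10.05
eef_pos: [470.3, -71.6, 147.4]
tool_rot: [3.14, 0.003, -0.144]
force: [1.6, -0.3, -0.7]
width: 64.9
gripper_force: 0.0
clock: 10.85
eef_pos: [478.7, -318.6, 147.2]
tool_rot: [-3.141, 0.004, -0.143]
force: [0.0, 0.2, -0.6]
width: 60.0
gripper_force: 0.0
rot [-0.001  0.004  0.002] shift [ 3.2 -1.  -2.8] before-turn axes [ 3.1 -1.  -2.9]
top [168.  235.7] [462.1 311.3  47.1  47.1 -89.1]
side [268.5 338.4] [464.1 307.9  48.   46.8 -75.8]
```

Laid at (461, 310.5), the rosette reads within 1 mm in the top view and about 3 mm off in the side view, so I trust the top camera. Next I'll remeasure the now bare square tablet.

```bash
python3 - <<'E'
from m import *
d=np.load("im1.npz");o=[]
for n,k,p in(("top","t",(234,167)),("side","s",(220,260))):
    wh,hu,wd=masks(n,d[k],p)
    wd=cv2.morphologyEx(wd,cv2.MORPH_OPEN,cv2.getStructuringElement(2,(21,21)))
    print(n,rect(n,wd,28))
    c=max(cv2.findContours(wd,0,1)[0],key=cv2.contourArea)
    print(ray(n,(cv2.boxPoints(cv2.minAreaRect(c))+.5)/F-.5,28)[:,:2].round(1).tolist())
    M=cv2.resize(d[k],None,fx=F,fy=F,interpolation=2);cv2.drawContours(M,[c],-1,(0,0,255),1)
    x,y=p[0]*F,p[1]*F;o.append(cv2.resize(M[y-100:y+140,x-100:x+140],(400,400)))
cv2.imwrite("pics/b1.png",np.hstack(o))
E
```

```text
top [621.3 144.8  92.6  51.8 -73.5]
[[633.5, 197.0], [659.2, 107.7], [609.3, 93.2], [583.9, 181.7]]
side [622.7 149.3  92.8  51.6 -73.6]
[[633.4, 199.8], [665.7, 110.3], [612.1, 98.5], [583.3, 188.6]]
```

View pics/b1.png

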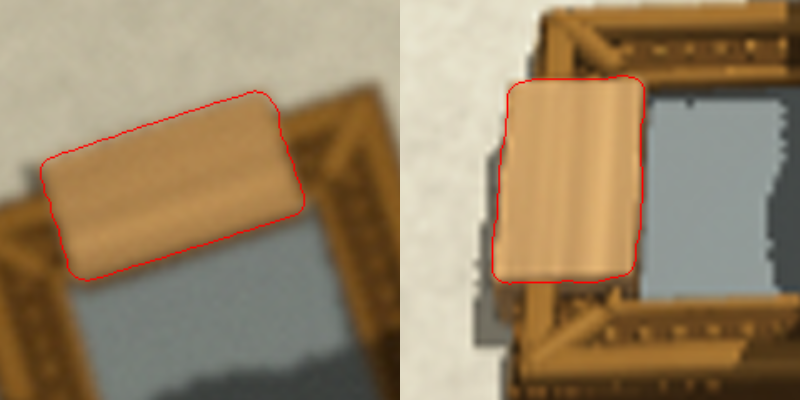

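Once the 30 mm top face is allowed for, the two cameras are biased ±1.7 mm in y, so their mean is right. That puts the square tablet at (621.8, 147.0), x axis at 16.4°. Now I'll grip the patera.

```bash
python3 nudge.py '0.06 -0.02 0.4 0 0.004 0.002 62 | 0 0 0.8 0 0 0 62 | 0 0 0.6 0 0 0 62 | 0 0 0 0 0 0 62 | 0 0 0 0 0 0 62';python3 go.py 481 -317 28 -8.3
python3 - <<'E'
from h import *
s=avg("side",1)
cv2.imwrite("pics/g3.png",cv2.resize(s[110:200,280:400],(640,480),interpolation=2))
E
```

```text
clock: 11.65
eef_pos: [482.2, -319.8, 57.9]
tool_rot: [3.141, -0.001, -0.146]
force: [0.2, -0.8, 0.4]
width: 61.7
gripper_force: 0.0
rot [ 0.001 -0.001 -0.001] shift [-1.6 -2.6 29.9] before-turn axes [-1.6 -2.6 29.9]
```

View pics/g3.png

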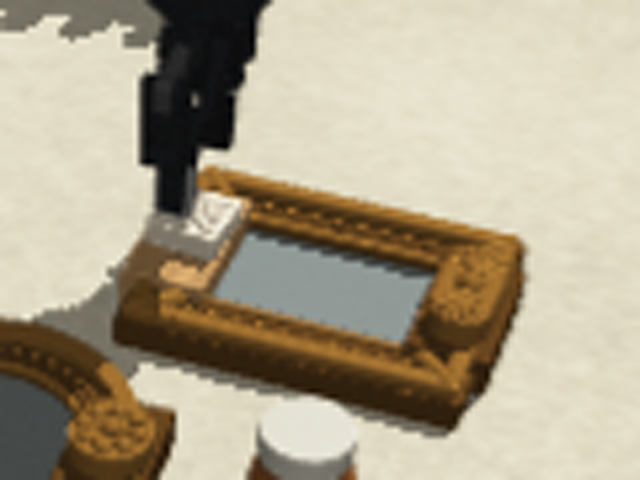

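The near finger tip is at about (175,210) in the crop, over the left half of the patera, whose centre is at about (198,215). I'll compare with the projections.

```bash
python3 - <<'E'
from h import *
a=np.radians(81.7);u=np.array([np.cos(a),np.sin(a),0])
f=lambda P:((proj("side",P)-[280,110]+.5)*5.333).round(0).tolist()
print("tip",f([482.2,-319.8,66]+u*31),f([482.2,-319.8,66]+u*40),"pat@481,-317 z44,50",f([[481,-317,44],[481,-317,50],[475,-317,50]]))
E
```

```text
tip [[177.0, 203.0]] [[172.0, 212.0]] pat@481,-317 z44,50 [[194.0, 207.0], [195.0, 199.0], [206.0, 200.0]]
```

```bash
python3 go.py 479.5 -315 30 -8.3; python3 nudge.py '-0.06 -0.09 0.12 0 0 0 62 | 0 0 0.2 0 0 0 60 | 0 0 0.12 0 0 0 60 | 0 0 0.08 0 0 0 60 | 0 0 0 0 0 0 60 | 0 0 0 0 0 0 60'; python3 go.py 479.5 -315 28 -8.3
```

```text
rot [ 0.002 -0.003 -0.001] shift [-4.2 -4.9 28.8] before-turn axes [-4.2 -4.9 28.8]
clock: 12.3
eef_pos: [479.8, -315.4, 31.5]
tool_rot: [3.14, -0.001, -0.146]
force: [0.1, -1.1, 0.1]
width: 60.1
gripper_force: 0.0
rot [ 0.001 -0.001 -0.001] shift [-0.3 -0.3  3.5] before-turn axes [-0.3 -0.3  3.5]
```

```bash
python3 nudge.py '0 0 0.07 0 0 0 60 | 0 0 0 0 0 0 52 | 0 0 0 0 0 0 48 | 0 0 0 0 0 0 46 | 0 0 0 0 0 0 42 | 0 0 0 0 0 0 38 | 0 0 0 0 0 0 36 | 0 0 0 0 0 0 36';python3 nudge.py '0 0 -0.06 0 0 0 36 | 0 0 -0.3 0 0 0 36 | 0 0 -0.9 0 0 0 36 | 0 0 -0.9 0 0 0 36 | 0 0 0 0 0 0 36'; python3 go.py 621.8 147 130 16.4
```

```text
clock: 13.1
eef_pos: [479.9, -315.4, 28.8]
tool_rot: [3.14, -0.002, -0.146]
force: [-1.7, 0.1, 4.8]
width: 41.0
gripper_force: 59.2
clock: 13.6
eef_pos: [483.3, -317.6, 142.8]
tool_rot: [3.135, -0.013, -0.146]
force: [0.4, -0.4, 0.0]
width: 40.8
gripper_force: 59.6
rot [ 0.009 -0.011 -0.433] shift [ 264.  -406.6   12.8] before-turn axes [  69.1 -479.9   10.7]
```

In the tool's units: -40 mm is -0.8, 26 mm is 0.52.

```bash
python3 nudge.py '0 0 0 0 0 -0.145 36 | 0 0 0 0 0 -0.145 36 | 0 0 0 0 0 -0.143 36 | 0.52 -0.8 0 0 0 0 36 | 0.52 -0.8 0 0 0 0 36 | 0.52 -0.8 0 0 0 0 36 | 0.52 -0.8 0 0 0 0 36 | 0.52 -0.8 0 0 0 0 36 | 0.52 -0.8 0 0 0 0 36 | 0.52 -0.8 0 0 0 0 36 | 0.52 -0.8 0 0 0 0 36 | 0.52 -0.8 0 0 0 0 36';python3 nudge.py '0.52 -0.8 0 0 0 0 36 | 0.08 -0.12 0.4 0 0 0 36 | 0 0 0.4 0 0 0 36 | 0 0 0 0 0 0 36 | 0 0 0 0 0 0 36'; python3 go.py 621.8 147 30 16.4
```

```text
clock: 14.8
eef_pos: [602.4, 98.4, 136.1]
tool_rot: [3.14, -0.001, 0.287]
force: [1.4, -0.4, -1.0]
width: 40.8
gripper_force: 59.6
clock: 15.3
eef_pos: [617.8, 148.4, 95.8]
tool_rot: [3.14, 0.0, 0.286]
force: [0.5, -0.0, 0.8]
width: 40.9
gripper_force: 59.6
rot [ 0.002  0.    -0.   ] shift [ 3.4  2.4 65.8] before-turn axes [ 3.4  2.3 65.8]
```

```bash
python3 nudge.py '0.068 0.048 0.4 0 0 0 36 | 0 0 0.5 0 0 0 36 | 0 0 0.26 0 0 0 36 | 0 0 0.1 0 0 0 36 | 0 0 0 0 0 0 36 | 0 0 0 0 0 0 36'; python3 go.py 621.8 147 29 16.4
```

```text
clock: 15.9
eef_pos: [622.9, 147.6, 33.7]
tool_rot: [3.14, -0.002, 0.287]
force: [0.3, -0.8, -0.4]
width: 40.9
gripper_force: 59.6
rot [ 0.002 -0.002  0.   ] shift [-1.2  0.3  4.7] before-turn axes [-1.3  0.2  4.7]
```

In the tool's units: 2 mm is 0.04, 1.5 mm is 0.03.

```bash
python3 nudge.py '-0.024 0.006 0.04 0 0 0 36 | 0 0 0.03 0 0 0 36 | 0 0 0 0 0 0 36 | 0 0 0 0 0 0 36'; python3 nudge.py '0 0 0.014 0 0 0 36 | 0 0 0 0 0 0 36 | 0 0 0 0 0 0 36';python3 nudge.py '0 0 0.014 0 0 0 36 | 0 0 0 0 0 0 36 | 0 0 0 0 0 0 36'
```

```text
clock: 16.3
eef_pos: [621.1, 146.9, 29.3]
tool_rot: [3.14, -0.001, 0.287]
force: [0.6, 0.4, -0.4]
width: 40.3
gripper_force: 59.6
clock: 16.6
eef_pos: [621.2, 147.0, 28.8]
tool_rot: [3.14, -0.001, 0.287]
force: [-0.7, 0.1, 3.7]
width: 40.9
gripper_force: 60.0
clock: 16.9
eef_pos: [621.2, 146.9, 28.8]
tool_rot: [3.14, -0.001, 0.287]
force: [-3.1, -0.5, 9.6]
width: 41.1
gripper_force: 60.6
```

Contact at 28.8, as expected. I'll release, back up slightly to relieve the load, lift, and go on towards the cartouche.

The manual's scale: shifts go in shares of 50 mm. Converting my numbers, -45 mm is -0.9, -40 mm is -0.8.

```bash
python3 nudge.py '0 0 -0.014 0 0 0 36 | 0 0 0 0 0 0 45 | 0 0 0 0 0 0 50 | 0 0 0 0 0 0 56 | 0 0 -0.2 0 0 0 62 | 0 0 -0.8 0 0 0 62 | 0 0 -0.9 0 0 0 62 | 0 0 -0.6 0 0 0 62 | 0 0 0 0 0 0 62'; python3 go.py 480 -60 250 -94.9;  python3 go.py 632 -140.1 150 85.1; python3 -c "
from cell import ctrl;print(ctrl.read_state()['qpos'].round(2))"
```

```text
clock: 17.8
eef_pos: [624.4, 147.8, 159.3]
tool_rot: [3.14, -0.011, 0.287]
force: [0.9, 0.1, 1.0]
width: 61.8
gripper_force: 0.0
rot [-0.009 -0.009  1.943] shift [219.4 126.2 -90.7] before-turn axes [-196.3  158.7  -92.6]
rot [ 0.008 -0.008 -1.199] shift [-286.2   32.1    9.3] before-turn axes [-74.3 278.3   9. ]
[-0.31  0.69  0.05  1.62 -0.04  0.82 -1.52]
```

In the tool's units: 6 mm is 0.12, -48 mm is -0.96.

```bash
python3 nudge.py '0 0 0 0 0 -0.15 62 | 0 0 0 0 0 -0.15 62 | 0 0 0 0 0 -0.15 62 | 0 0 0 0 0 -0.15 62 | 0 0 0 0 0 -0.15 62 | 0 0 0 0 0 -0.15 62 | 0 0 0 0 0 -0.15 62 | 0 0 0 0 0 -0.15 62';python3 nudge.py '-0.96 0.1 0 0 0 0 62 | -0.96 0.1 0 0 0 0 62 | -0.96 0.1 0 0 0 0 62 | -0.96 0.1 0 0 0 0 62 | -0.96 0.1 0 0 0 0 58 | -0.92 0.12 0.2 0 0 0 55 | 0 0 0 0 0 0 55 | 0 0 0 0 0 0 55';python3 go.py 632 -140.1 150 85.1
cat >> m.py <<'E'
def tab(n,im,P,r=28):
    wh,hu,wd=masks(n,im,proj(n,[P])[0],r)
    wd=cv2.morphologyEx(wd,cv2.MORPH_OPEN,cv2.getStructuringElement(2,(15,15)))
    cs=[c for c in cv2.findContours(wd,0,1)[0] if cv2.contourArea(c)>200]
    m=0*wd; cv2.fillConvexPoly(m,cv2.convexHull(np.vstack(cs)),255)
    return rect(n,m,28),m,wh&m
E
python3 - <<'E'
from m import *
t=avg("top",3);s=avg("side",3);np.savez("im2.npz",t=t,s=s)
o=[]
for n,im in(("top",t),("side",s)):
    for P in([622,147,28],[482,-316,28]):
        r,m,w=tab(n,im,P); 
        print(n,r,"orn@44",rect(n,w,44))
        M=cv2.resize(im,None,fx=F,fy=F,interpolation=2)
        cv2.drawContours(M,cv2.findContours(m,0,1)[0],-1,(0,0,255),1);cv2.drawContours(M,cv2.findContours(w,0,1)[0],-1,(0,255,0),1)
        x,y=(proj(n,[P])[0]*F).astype(int);o.append(M[y-100:y+100,x-100:x+100])
cv2.imwrite("pics/c1.png",cv2.resize(np.hstack(o),(800,200)) if 0 else np.vstack([np.hstack(o[:2]),np.hstack(o[2:])]))
E
```

```text
clock: 18.6
eef_pos: [620.4, 146.8, 152.9]
tool_rot: [3.141, 0.002, 1.493]
force: [0.5, -0.5, -0.7]
width: 62.4
gripper_force: 0.0
clock: 19.4
eef_pos: [626.7, -142.4, 142.8]
tool_rot: [-3.141, 0.001, 1.483]
force: [0.1, 0.7, -0.0]
width: 55.1
gripper_force: 0.0
rot [-0.001  0.001 -0.002] shift [ 2.8  5.  -7.2] before-turn axes [ 2.8  5.  -7.2]
top [625.6 183.4  26.3  22.8 -49.9] orn@44 [6.230e+02 1.682e+02 6.000e-01 0.000e+00 1.000e-01]Traceback (most recent call last):
  File "<stdin>", line 6, in <module>
  File "m.py", line 30, in tab
    m=0*wd; cv2.fillConvexPoly(m,cv2.convexHull(np.vstack(cs)),255)
                                                ~~~~~~~~~^^^^
    return _nx.concatenate(arrs, 0, dtype=dtype, casting=casting)
           ~~~~~~~~~~~~~~~^^^^^^^^^^^^^^^^^^^^^^^^^^^^^^^^^^^^^^^
ValueError: need at least one array to concatenate
```

```bash
python3 - <<'E'
from m import *
d=np.load("im2.npz")
cv2.imwrite("pics/c2.png",np.hstack([cv2.resize(d["t"][100:310,160:480],(450,295)),cv2.resize(d["s"][100:320,180:400],(330,295))]))
E
```

```text
(no output)
```

View pics/c2.png

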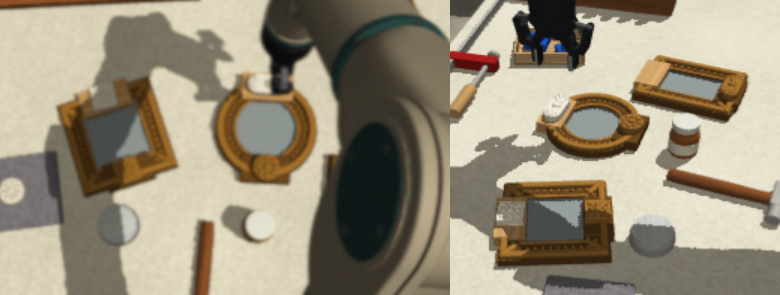

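The arm covers the oblong frame from above and its shadow falls on the patera. The side view shows the oblong tablet bare. I'll measure that one and descend on the cartouche.

```bash
python3 - <<'E'
from m import *
d=np.load("im2.npz")
print("ob",tab("side",d["s"],[482,-314,28],22)[0])
E
python3 nudge.py '0.056 0.1 0.4 0 0 0 55 | 0 0 0.8 0 0 0 55 | 0 0 0.5 0 0 0 52 | 0 0 0.3 0 0 0 52 | 0 0 0 0 0 0 52 | 0 0 0 0 0 0 52';python3 go.py 632 -139.8 28 85.1
```

```text
ob [ 482.  -310.9   95.7   52.    81.1]
clock: 20.3
eef_pos: [633.9, -137.9, 44.6]
tool_rot: [3.139, 0.001, 1.487]
force: [0.5, -0.2, 1.1]
width: 52.1
gripper_force: 0.0
rot [0.003 0.001 0.002] shift [-2.  -1.8 16.6] before-turn axes [-2.  -1.8 16.6]
```

In the tool's units: 5 mm is 0.1, 4.5 mm is 0.09.

```bash
python3 nudge.py '-0.04 -0.036 0.1 0 0 0 50 | 0 0 0.1 0 0 0 50 | 0 0 0.09 0 0 0 48 | 0 0 0 0 0 0 46 | 0 0 0 0 0 0 44';python3 go.py 632 -139.8 29 85.1; python3 nudge.py '0 0 0 0 0 0 40 | 0 0 0 0 0 0 37 | 0 0 0 0 0 0 33 | 0 0 0 0 0 0 30 | 0 0 0 0 0 0 29 | 0 0 0 0 0 0 29'
```

```text
clock: 20.8
eef_pos: [631.2, -140.1, 29.3]
tool_rot: [3.14, 0.001, 1.487]
force: [0.7, -0.6, -0.5]
width: 43.8
gripper_force: 0.0
rot [0.001 0.001 0.002] shift [0.4 0.8 0.3] before-turn axes [0.4 0.8 0.3]
clock: 21.4
eef_pos: [631.6, -140.2, 29.9]
tool_rot: [3.139, 0.001, 1.487]
force: [0.0, 0.9, 6.0]
width: 33.1
gripper_force: 60.2
```

```bash
python3 nudge.py '0 0 -0.06 0 0 0 29 | 0 0 -0.3 0 0 0 29 | 0 0 -0.9 0 0 0 29 | 0 0 -0.9 0 0 0 29 | 0 0 -0.2 0 0 0 29 | 0 0 0 0 0 0 29'; python3 go.py 520 230 150 85.1
```

```text
clock: 22.0
eef_pos: [632.5, -140.3, 150.3]
tool_rot: [3.135, 0.002, 1.487]
force: [-0.2, -0.3, -0.1]
width: 32.5
gripper_force: 59.7
rot [0.006 0.002 0.001] shift [ 3.594e+02 -1.437e+02  3.000e-01] before-turn axes [ 359.5 -143.3   -1.3]
```

```bash
python3 nudge.py '0.9 -0.36 0 0 0 0 29 | 0.9 -0.36 0 0 0 0 29 | 0.9 -0.36 0 0 0 0 29 | 0.9 -0.36 0 0 0 0 29 | 0.9 -0.36 0 0 0 0 29 | 0.9 -0.36 0 0 0 0 29 | 0.9 -0.36 0 0 0 0 29 | 0.9 -0.36 0 0 0 0 29 | 0 0 0 0 0 0 29 | 0 0 0 0 0 0 29'
python3 - <<'E'
from m import *
t=avg("top",3);s=avg("side",3);np.savez("im3.npz",t=t,s=s)
o=[]
for P in([632,-140,28],[482,-314,28]):
  for n,im in(("top",t),("side",s)):
    try: r,m,w=tab(n,im,P,26); print(n,r)
    except Exception as e: print(n,e); m=np.zeros((1680,2240),np.uint8)
    M=cv2.resize(im,None,fx=F,fy=F,interpolation=2)
    cv2.drawContours(M,cv2.findContours(m,0,1)[0],-1,(0,0,255),1)
    x,y=(proj(n,[P])[0]*F).astype(int);o.append(M[y-100:y+100,x-100:x+100])
a=np.hstack(o)
b=np.hstack([t[60:360,60:460],s[100:400,160:560]])
cv2.imwrite("pics/c3.png",np.vstack([a,b]))
E
```

```text
clock: 23.0
eef_pos: [515.9, 231.8, 145.2]
tool_rot: [-3.14, 0.003, 1.491]
force: [-0.4, -1.5, -0.3]
width: 32.3
gripper_force: 59.7
top [ 631.5 -142.5   93.    52.8   86.2]
side need at least one array to concatenate
top [ 481.5 -317.9   93.8   52.3   81.5]
side [ 482.  -310.6   95.6   52.    81.2]
```

View pics/c3.png

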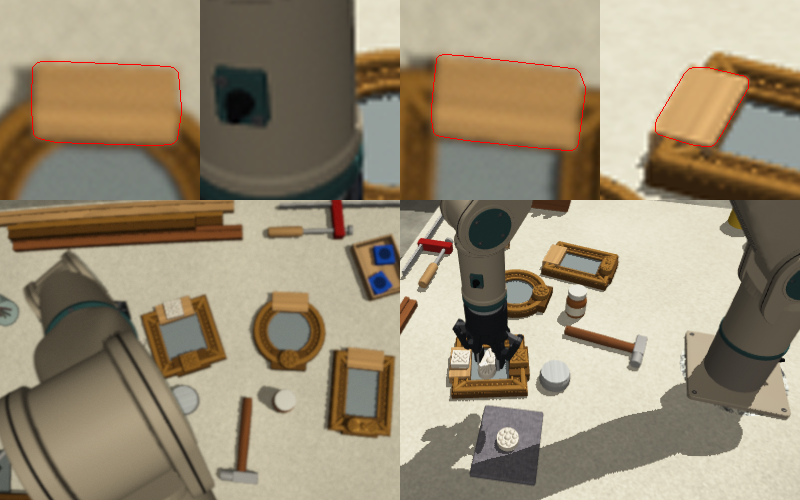

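The top-left panels outline both bare tablets cleanly. The lower view shows the patera on the square tablet, unshadowed. I'll measure the patera relative to its tablet in the same image, so the camera bias cancels.

```bash
cat > rel.py <<'E'
from m import *
def rel(n,im,P,z=44,dbg=None,sthr=70):
    """ornament top-face outline (white against wood) relative to its tablet"""
    r,m,_=tab(n,im,P,28)
    M=cv2.resize(im,None,fx=F,fy=F,interpolation=2);S=cv2.cvtColor(M,cv2.COLOR_BGR2HSV)[...,1]
    w=((S<sthr)&(cv2.dilate(m,np.ones((13,13)))>0)).astype(np.uint8)*255
    w=cv2.morphologyEx(w&cv2.dilate(m,np.ones((5,5))),cv2.MORPH_OPEN,cv2.getStructuringElement(2,(25,25)))
    o=rect(n,w,z)
    if dbg is not None:
        cv2.drawContours(M,cv2.findContours(m,0,1)[0],-1,(0,0,255),1);cv2.drawContours(M,cv2.findContours(w,0,1)[0],-1,(0,255,0),1)
        x,y=(proj(n,[P])[0]*F).astype(int);dbg.append(M[y-100:y+100,x-100:x+100])
    return r,o
E
python3 - <<'E'
from rel import *
d=np.load("im3.npz");g=[]
for n,k in(("top","t"),("side","s")): print(n,*rel(n,d[k],[622,147,28],44,g))
cv2.imwrite("pics/r1.png",cv2.resize(np.hstack(g),None,fx=2,fy=2))
E
```

```text
top [621.3 144.7  93.7  52.2 -73.6] [620.4 145.9  47.   42.7  12.7]
side [612.8 182.4  51.7  26.7  21.5] None
```

View pics/r1.png

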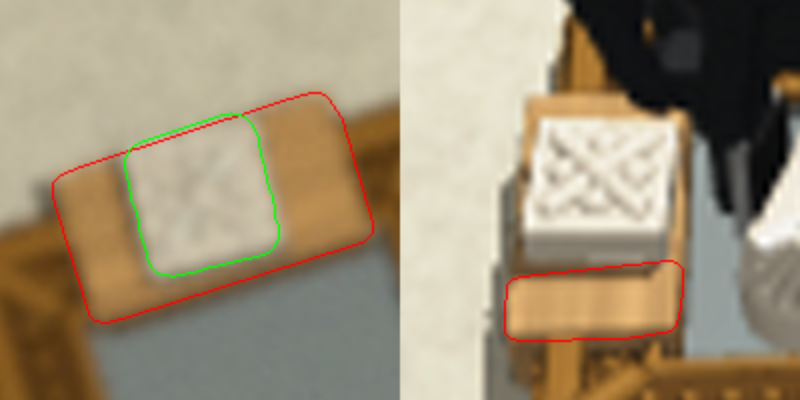

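The patera is in line and within about 1.5 mm of centre, which is good. Now the cartouche goes to the oblong tablet at (481.8, −314.3), 81.4°.

```bash
python3 go.py 481.8 -314.3 140 81.4;python3 nudge.py '-0.2 0 0 0 0 0.065 29 | -0.9 0 0 0 0 0 29 | -0.9 0 0 0 0 0 29 | -0.9 0 0 0 0 0 29 | -0.9 0 0 0 0 0 29 | -0.9 0 0 0 0 0 29 | -0.9 0 0 0 0 0 29 | -0.9 0 0 0 0 0 29 | -0.9 0 0 0 0 0 29 | -0.9 0 0 0 0 0 29 | -0.9 0 0 0 0 0 29 | -0.9 0 0 0 0 0 29';python3 go.py 481.8 -314.3 80 81.4
```

```text
rot [0.001 0.002 0.063] shift [-542.7   45.2    6.4] before-turn axes [-544.4   10.7    7.6]
clock: 24.5
eef_pos: [442.4, -271.4, 147.5]
tool_rot: [3.14, 0.001, 1.42]
force: [0.6, -0.6, -0.4]
width: 32.2
gripper_force: 59.7
rot [ 0.002  0.001 -0.001] shift [-36.5  45.3  67.5] before-turn axes [-36.4  45.3  67.6]
```

In the tool's units: 30 mm is 0.6, 25 mm is 0.5.

```bash
python3 nudge.py '-0.36 0.44 0 0 0 0 29 | -0.36 0.44 0.2 0 0 0 29 | 0 0 0.6 0 0 0 29 | 0 0 0.5 0 0 0 29 | 0 0 0 0 0 0 29 | 0 0 0 0 0 0 29';python3 go.py 481.8 -314.3 34 81.4
```

```text
clock: 25.1
eef_pos: [481.3, -311.3, 82.5]
tool_rot: [3.141, 0.001, 1.421]
force: [0.5, -0.5, -0.6]
width: 32.5
gripper_force: 59.8
rot [0.001 0.001 0.   ] shift [-2.9  1.  48.5] before-turn axes [-2.9  1.  48.5]
```

```bash
python3 nudge.py '-0.058 0.02 0.3 0 0 0 29 | 0 0 0.4 0 0 0 29 | 0 0 0.26 0 0 0 29 | 0 0 0 0 0 0 29 | 0 0 0 0 0 0 29';python3 go.py 481.8 -314.3 30 81.4
```

```text
clock: 25.6
eef_pos: [482.5, -314.0, 34.6]
tool_rot: [3.14, 0.001, 1.422]
force: [1.2, -0.9, -0.8]
width: 32.3
gripper_force: 59.8
rot [0.002 0.001 0.001] shift [-0.4 -0.7  4.6] before-turn axes [-0.4 -0.7  4.6]
```

In the tool's units: 2.5 mm is 0.05, 1.2 mm is 0.024.

```bash
python3 nudge.py '-0.008 -0.01 0.05 0 0 0 29 | 0 0 0.024 0 0 0 29 | 0 0 0 0 0 0 29 | 0 0 0 0 0 0 29';python3 nudge.py '0 0 0.014 0 0 0 29 | 0 0 0 0 0 0 29 | 0 0 0 0 0 0 29';python3 nudge.py '0 0 0.014 0 0 0 29 | 0 0 0 0 0 0 29 | 0 0 0 0 0 0 29'
```

```text
clock: 26.0
eef_pos: [481.9, -314.4, 31.0]
tool_rot: [3.14, 0.001, 1.422]
force: [0.1, 0.6, -0.2]
width: 32.3
gripper_force: 59.8
clock: 26.3
eef_pos: [481.7, -314.3, 30.0]
tool_rot: [3.14, 0.001, 1.422]
force: [-0.5, -0.1, 0.0]
width: 32.5
gripper_force: 59.8
clock: 26.6
eef_pos: [481.8, -314.3, 29.9]
tool_rot: [3.14, 0.002, 1.422]
force: [-0.7, 1.5, 5.5]
width: 32.4
gripper_force: 60.4
```

In the tool's units: -45 mm is -0.9, -40 mm is -0.8.

```bash
python3 nudge.py '0 0 -0.012 0 0 0 31 | 0 0 0 0 0 0 37 | 0 0 0 0 0 0 42 | 0 0 0 0 0 0 50 | 0 0 -0.2 0 0 0 60 | 0 0 -0.8 0 0 0 62 | 0 0 -0.9 0 0 0 62 | 0 0 -0.4 0 0 0 62 | 0 0 0 0 0 -0.145 62 | 0 0 0 0 0 -0.145 62 | 0 0 0 0 0 -0.145 62';python3 go.py 461.1 310.5 120 106.3
```

```text
clock: 27.7
eef_pos: [481.7, -314.3, 146.1]
tool_rot: [3.141, 0.003, 1.863]
force: [0.2, -0.8, -0.5]
width: 62.1
gripper_force: 0.0
rot [0.001 0.003 0.007] shift [605.5 155.6  26.1] before-turn axes [604.4 160.1  24.5]
```

In the tool's units: 46 mm is 0.92, 24 mm is 0.48.

```bash
python3 nudge.py '0.48 0.12 0 0 0 0 62 | 0.92 0.24 0 0 0 0 62 | 0.92 0.24 0 0 0 0 62 | 0.92 0.24 0 0 0 0 62 | 0.92 0.24 0 0 0 0 62 | 0.92 0.24 0 0 0 0 62 | 0.92 0.24 0 0 0 0 62 | 0.92 0.24 0 0 0 0 62 | 0.92 0.24 0 0 0 0 62 | 0.92 0.24 0 0 0 0 62 | 0.92 0.24 0 0 0 0 62 | 0.92 0.24 0 0 0 0 62';python3 nudge.py '0.92 0.24 0 0 0 0.007 62 | 0.46 0.12 0 0 0 0 62 | 0 0 0.4 0 0 0 62 | 0 0 0 0 0 0 62 | 0 0 0 0 0 0 62';python3 go.py 461.1 310.5 60 106.3
python3 - <<'E'
from rel import *
t=avg("top",3);s=avg("side",3);np.savez("im4.npz",t=t,s=s);g=[]
for n,im in(("top",t),("side",s)):
    try: print(n,*rel(n,im,[482,-314,28],44,g))
    except Exception as e: print(e)
cv2.imwrite("pics/r2.png",cv2.resize(np.hstack(g),None,fx=2,fy=2))
E
```

```text
clock: 28.9
eef_pos: [464.3, 235.2, 144.9]
tool_rot: [3.14, 0.002, 1.857]
force: [1.3, -0.4, 0.3]
width: 62.3
gripper_force: 0.0
clock: 29.4
eef_pos: [462.3, 303.6, 124.2]
tool_rot: [-3.141, 0.003, 1.849]
force: [-1.0, -0.9, -0.3]
width: 62.1
gripper_force: 0.0
rot [-0.     0.003 -0.006] shift [ 6.9  0.8 64.2] before-turn axes [ 7.1  0.7 64.2]
top [ 481.9 -318.    93.7   51.6   81.7] [ 480.3 -315.4   73.8   35.1   78.9]
side [ 463.4 -308.9   93.    16.7   78.7] None
```

View pics/r2.png

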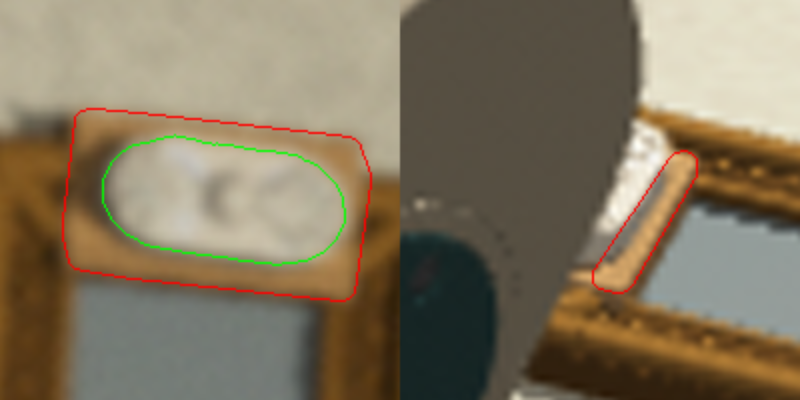

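The cartouche face measures 73.8×35.1 mm, as it should. It sits about 2 mm towards +y and perhaps 2–3° off by this blurry outline. I'll check again from the side once the arm is clear. Now the rosette.

```bash
python3 nudge.py '0.14 0.016 0.4 0 0 -0.006 62 | 0 0 0.8 0 0 0 62 | 0 0 0.6 0 0 0 60 | 0 0 0 0 0 0 60 | 0 0 0 0 0 0 60';python3 go.py 461.1 310.5 14 106.3
```

```text
clock: 30.2
eef_pos: [461.5, 311.4, 34.3]
tool_rot: [3.141, 0.002, 1.856]
force: [0.1, -0.4, 0.3]
width: 59.8
gripper_force: 0.0
rot [0.    0.002 0.   ] shift [-0.7 -0.6 20.3] before-turn axes [-0.7 -0.6 20.3]
```

```bash
python3 nudge.py '-0.014 -0.012 0.2 0 0 0 60 | 0 0 0.12 0 0 0 60 | 0 0 0.08 0 0 0 58 | 0 0 0 0 0 0 54 | 0 0 0 0 0 0 52 | 0 0 0 0 0 0 50';python3 nudge.py '0 0 0 0 0 0 46 | 0 0 0 0 0 0 43 | 0 0 0 0 0 0 40 | 0 0 0 0 0 0 40 | 0 0 0 0 0 0 40';python3 nudge.py '0 0 -0.06 0 0 0 40 | 0 0 -0.3 0 0 0 40 | 0 0 -0.9 0 0 0 40 | 0 0 -0.9 0 0 0 40 | 0 0 -0.4 0 0 0 40 | 0 0 0 0 0 0 40';python3 go.py 632 -140.1 130 85.3
```

```text
clock: 30.8
eef_pos: [461.2, 310.6, 14.3]
tool_rot: [3.14, 0.001, 1.856]
force: [0.1, -0.3, 0.3]
width: 49.8
gripper_force: 0.0
clock: 31.3
eef_pos: [461.4, 310.7, 14.8]
tool_rot: [3.14, 0.001, 1.856]
force: [-0.1, -1.0, 5.6]
width: 43.8
gripper_force: 60.1
clock: 31.9
eef_pos: [462.8, 312.2, 146.3]
tool_rot: [3.134, -0.001, 1.856]
force: [-0.4, 0.6, -0.2]
width: 43.7
gripper_force: 61.2
rot [ 0.007 -0.002  0.367] shift [-436.9  205.7   16.3] before-turn axes [-481.6   35.2   16.2]
```

```bash
python3 nudge.py '0 0 0 0 0 0.125 40 | 0 0 0 0 0 0.125 40 | 0 0 0 0 0 0.117 40 | -0.84 0.4 0 0 0 0 40 | -0.84 0.4 0 0 0 0 40 | -0.84 0.4 0 0 0 0 40 | -0.84 0.4 0 0 0 0 40 | -0.84 0.4 0 0 0 0 40 | -0.84 0.4 0 0 0 0 40 | -0.84 0.4 0 0 0 0 40 | -0.84 0.4 0 0 0 0 40 | -0.84 0.4 0 0 0 0 40';python3 nudge.py '-0.84 0.4 0 0 0 0 40 | -0.34 0.12 0.2 0 0 0 40 | 0 0 0.4 0 0 0 40 | 0 0 0.5 0 0 0 40 | 0 0 0 0 0 0 40 | 0 0 0 0 0 0 40'; python3 go.py 632 -140 33 85.3
python3 - <<'E'
from rel import *
t=avg("top",1);s=avg("side",3);np.savez("im5.npz",t=t,s=s)
g=[]
for im,P in((s,[482,-314,28]),(s,[622,147,28]),(s,[632,-140,28])):
    n="side"; M=cv2.resize(im,None,fx=8,fy=8,interpolation=2);x,y=(proj(n,[P])[0]*8).astype(int);g.append(cv2.resize(M[y-200:y+200,x-200:x+200],(266,266) if len(g)>1 else (532//2,266)))
cv2.imwrite("pics/r3.png",cv2.resize(M[int(proj("side",[482,-314,28])[0][1]*8)-200:][:400,int(proj("side",[482,-314,28])[0][0]*8)-250:][:,:500],None,fx=1.5,fy=1.5))
E
```

```text
clock: 33.1
eef_pos: [608.9, -82.8, 142.0]
tool_rot: [-3.141, 0.001, 1.489]
force: [1.0, -0.5, -0.1]
width: 44.1
gripper_force: 61.2
clock: 33.7
eef_pos: [629.7, -141.0, 87.2]
tool_rot: [-3.141, 0.001, 1.49]
force: [0.9, 0.5, -0.7]
width: 43.5
gripper_force: 61.2
rot [-0.001  0.001  0.001] shift [ 1.2  2.2 54.2] before-turn axes [ 1.2  2.3 54.2]
```

View pics/r3.png

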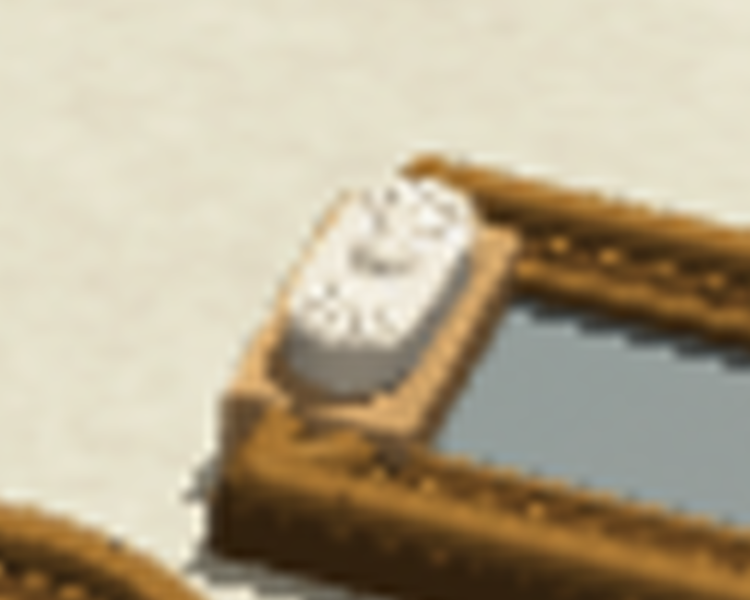

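The side view shows the cartouche in line with the oblong tablet: about 8 mm gap at the front end and about 9 mm at the side. That is centred, so I'll place the rosette.

In the tool's units: 20 mm is 0.4, 4 mm is 0.08.

```bash
python3 nudge.py '0.024 0.044 0.3 0 0 0 40 | 0 0 0.4 0 0 0 40 | 0 0 0.28 0 0 0 40 | 0 0 0.08 0 0 0 40 | 0 0 0 0 0 0 40 | 0 0 0 0 0 0 40';python3 go.py 632 -140 29 85.3
```

```text
clock: 34.5
eef_pos: [633.4, -140.9, 35.2]
tool_rot: [3.139, 0.001, 1.489]
force: [1.0, 0.1, 0.3]
width: 43.5
gripper_force: 61.2
rot [0.002 0.001 0.   ] shift [ 0.8 -1.4  6.2] before-turn axes [ 0.8 -1.4  6.2]
```

```bash
python3 nudge.py '0.016 -0.028 0.06 0 0 0 40 | 0 0 0.03 0 0 0 40 | 0 0 0 0 0 0 40 | 0 0 0 0 0 0 40';python3 nudge.py '0 0 0.016 0 0 0 40 | 0 0 0.012 0 0 0 40 | 0 0 0 0 0 0 40 | 0 0 0 0 0 0 40'
```

```text
clock: 34.9
eef_pos: [631.7, -140.0, 30.5]
tool_rot: [3.14, 0.001, 1.489]
force: [0.2, -0.3, -0.0]
width: 43.3
gripper_force: 61.2
clock: 35.3
eef_pos: [631.5, -140.0, 28.9]
tool_rot: [3.14, 0.001, 1.489]
force: [0.2, 0.2, -0.0]
width: 43.6
gripper_force: 61.2
```

In the tool's units: 0.6 mm is 0.012.

```bash
python3 nudge.py '0 0 0.012 0 0 0 40 | 0 0 0 0 0 0 40 | 0 0 0 0 0 0 40';python3 nudge.py '0 0 0.01 0 0 0 40 | 0 0 0 0 0 0 40 | 0 0 0 0 0 0 40'
```

```text
clock: 35.6
eef_pos: [631.5, -140.0, 28.9]
tool_rot: [3.14, 0.002, 1.489]
force: [-2.0, 0.4, 4.9]
width: 44.0
gripper_force: 61.7
clock: 35.9
eef_pos: [631.5, -140.0, 28.8]
tool_rot: [3.14, 0.002, 1.489]
force: [-3.0, 0.1, 8.3]
width: 43.9
gripper_force: 62.1
```

In the tool's units: -45 mm is -0.9, -40 mm is -0.8.

```bash
python3 nudge.py '0 0 -0.016 0 0 0 42 | 0 0 0 0 0 0 48 | 0 0 0 0 0 0 54 | 0 0 0 0 0 0 60 | 0 0 -0.2 0 0 0 62 | 0 0 -0.8 0 0 0 62 | 0 0 -0.9 0 0 0 62 | 0 0 -0.9 0 0 0 62';python3 nudge.py '0.92 -0.36 0 0 0 0 62 | 0.92 -0.36 0 0 0 0 62 | 0.92 -0.36 0 0 0 0 62 | 0.92 -0.36 0 0 0 0 62 | 0.92 -0.36 0 0 0 0 62 | 0.92 -0.36 0 0 0 0 62 | 0.92 -0.36 0 0 0 0 62 | 0.92 -0.36 0 0 0 0 62 | 0.92 -0.36 0 0 0 0 62 | 0.92 -0.36 0 0 0 0 62 | 0 0 0 0 0 0 62'
python3 - <<'E'
from rel import *
t=avg("top",4);s=avg("side",3);np.savez("im6.npz",t=t,s=s);g=[]
for P in([632,-140,28],[622,147,28],[482,-314,28]):
    try: print(*rel("top",t,P,44,g))
    except Exception as e: print(e)
g+= [cv2.resize(s[100:350,180:430],(200,200))]
cv2.imwrite("pics/r4.png",np.vstack([np.hstack(g[:2]),np.hstack(g[2:4])]) if len(g)>3 else np.hstack(g))
E
```

```text
clock: 36.7
eef_pos: [631.1, -139.7, 170.6]
tool_rot: [3.141, 0.001, 1.489]
force: [1.1, -1.0, -0.3]
width: 61.8
gripper_force: 0.0
clock: 37.8
eef_pos: [485.1, 343.8, 169.2]
tool_rot: [-3.142, -0.007, 1.501]
force: [0.0, 0.7, -0.3]
width: 61.8
gripper_force: 0.0
[ 632.  -142.7   92.9   52.    85.6] [ 630.  -140.7   47.5   43.9   -5.6]
[621.7 144.5  93.   51.6 -73.7] [620.3 146.   46.9  42.5  13.1]
[ 481.7 -318.1   93.5   51.7   81.4] [ 480.4 -315.5   73.7   35.5   79.2]
```

View pics/r4.png

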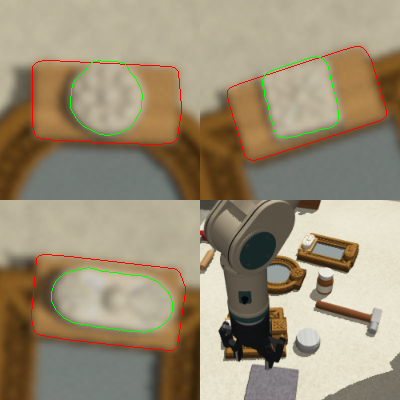

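All three are flat, in line and within about 2 mm of centre on their own tablets. The jar and tin were not approached, and the gripper is clear. Handing in.

```bash
python3 -c "
from cell import ctrl
print(ctrl.finish_job())"
```

```text
the job is handed in; nothing more can be done
None
```

The job is handed in at about 38 s of the 102 s allowed: rosette on the round frame, patera on the square one and cartouche on the oblong one, each lying flat, within about 2–3 mm of centre and in line with its tablet (the blurry top view reads the cartouche 2–3° off, but the side view shows it straight), and no move came near the glue jar or wax tin.

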